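Stopper a carrier of vials in the star-wheel press

TASK

Slide the vial carrier with the blue handle all the way into the stoppering press, up against the back stop. Then turn the press's star wheel clockwise, spoke after spoke, until all six stoppers are driven fully home and the wheel comes up firmly tight, about 1 N m, but do not force it much further or the vials crack. Then back the wheel off so that the pressure plate stands clear of the stoppers by at least 3 mm, with the carrier still in the press, and leave the other things on the bench alone.

Things in the scene. Friction and masses are not known exactly. Their poses are not given: they have to be found in the camera images.
- press: Fixed hand press for stoppering vials, loaded from its +y side. Origin: on the table under the star wheel's axis; z up; the carrier slides along its y. White base 190 mm in x, from y = -80 to 175; the bed is 20 mm above the table. Two guide rails, 10 mm high, inner faces at x = +-32.5 mm, run from y = -45 to 170 and leave the carrier 1.5 mm play a side.
- stop_face (a point): Centre of the front face of the steel back stop on the bed, 32 mm above the table, at y = -47 mm in the press. The fully inserted carrier's tray end touches it.
- bridge_top (a point): Centre of the top of the white bridge (198 mm in x by 62 mm in y), 143 mm above the table, carried by two steel columns of 18 mm dia. at x = +-80 mm, y = 0. On it a bearing housing of radius 24 mm reaches 160 mm.
- wheel: Star wheel on the press, vertical axis. Origin: on the axis at the spokes' centre lines, 185 mm above the table. Five straight steel spokes, 12 mm dia., 72 degrees apart, one along the wheel's own +x, each ending in a black 22 mm ball centred 90 mm from the axis. Clockwise from above lowers the pressure plate, 16 mm a turn. Let go while tight it springs back some degrees.
- hub_top (a point): Centre of the top of the wheel's hub (26 mm radius), 193 mm above the table; the steel spindle rises from it to 215 mm at most. Moment to turn the wheel: 0.25 N m when free, either way (3 N pushed 78 mm out); 0.5 N m (6 N) while the stoppers slide in; then a steep climb. Firmly tight: 1.0 N m (13 N, plate load 300 N). Vials crack above 1.4 N m (18 N, plate load 450 N).
- plate: Pressure plate (steel, 66 by 100 mm, 10 thick) on the spindle; origin: centre of its underside. Under the bridge, between the columns. It starts 1 to 6 mm above the stoppers.
- carrier: Loose aluminium vial carrier, 0.5 to 1 kg. Origin: centre of the tray's underside; axes as the press's when in the guides. Tray 62 (x) by 92 (y) mm with six amber vials (22 mm dia., rims 44 mm above the underside) at x = +-13.5, y = -29, 0, 29 mm. It starts in the guides, pulled out 70 to 110 mm in +y; fully in, its origin lies 1 mm from the press's axis in -y.
- handle_top (a point): Centre of the top of the carrier's upright blue handle plate, 40 (x) by 10 (y) mm, at y = +155 mm, 55 mm above the carrier's underside; a flat bar 7 mm thick joins its foot to the tray. Push on its outer face (y = 160 mm) or grip its 10 mm thickness from above. The carrier slides at 2 to 8 N.
- stopper_1 (a joint): Depth to which grey rubber stopper 1 (19 mm flange, at x = -13.5, y = -29 mm in the carrier) is driven into its vial, m: 0 = flange 6 mm above the rim (top 53.5 mm above the carrier's underside), 0.006 = fully home on the rim (top 47.5 mm). Needs about 15 N.
- stopper_2 (a joint): Depth to which grey rubber stopper 2 (19 mm flange, at x = 13.5, y = -29 mm in the carrier) is driven into its vial, m: 0 = flange 6 mm above the rim (top 53.5 mm above the carrier's underside), 0.006 = fully home on the rim (top 47.5 mm). Needs about 15 N.
- stopper_3 (a joint): Depth to which grey rubber stopper 3 (19 mm flange, at x = -13.5, y = 0 mm in the carrier) is driven into its vial, m: 0 = flange 6 mm above the rim (top 53.5 mm above the carrier's underside), 0.006 = fully home on the rim (top 47.5 mm). Needs about 15 N.
- stopper_4 (a joint): Depth to which grey rubber stopper 4 (19 mm flange, at x = 13.5, y = 0 mm in the carrier) is driven into its vial, m: 0 = flange 6 mm above the rim (top 53.5 mm above the carrier's underside), 0.006 = fully home on the rim (top 47.5 mm). Needs about 15 N.
- stopper_5 (a joint): Depth to which grey rubber stopper 5 (19 mm flange, at x = -13.5, y = 29 mm in the carrier) is driven into its vial, m: 0 = flange 6 mm above the rim (top 53.5 mm above the carrier's underside), 0.006 = fully home on the rim (top 47.5 mm). Needs about 15 N.
- stopper_6 (a joint): Depth to which grey rubber stopper 6 (19 mm flange, at x = 13.5, y = 29 mm in the carrier) is driven into its vial, m: 0 = flange 6 mm above the rim (top 53.5 mm above the carrier's underside), 0.006 = fully home on the rim (top 47.5 mm). Needs about 15 N.
- capped_rack: Bystander: white rack of twelve finished vials with blue caps, 75 x 110 x 53 mm. Origin: centre of underside.
- tube_rack: Bystander: orange microtube rack, 60 x 130 x 34 mm. Origin: centre of underside.
- stopper_jar: Bystander: jar with white cap, 64 mm dia., 75 high. Origin: centre of underside.
- reagent: Bystander: amber bottle with blue cap, 66 mm dia., 140 high. Origin: centre of underside.
- beaker: Bystander: glass beaker, 68 mm dia., 85 high. Origin: centre of underside.
- tip_box: Bystander: grey pipette tip box with clear lid, 87 x 122 x 67 mm. Origin: centre of underside.
- tweezers: Bystander: steel tweezers, 130 mm long, lying. Origin: centre of underside.
- timer: Bystander: white bench timer, 65 x 65 x 18 mm. Origin: centre of underside.

How it is judged (in metres and radians):
On the way, in this order (a step that is already met when the one before it is completed fails the run):
1. the carrier is pushed fully in, within 3 mm of the back stop (y of carrier in the frame of press between -0.004 and 0.002 m), for 0.2 s.
2. with the carrier in, all six stoppers are driven home (within 1.5 mm) and the plate bears on them with more than 200 N (all of step 1 and value of joint each of stopper_1, stopper_2, stopper_3, stopper_4, stopper_5, stopper_6 above 0.0045 m and contact force between plate and carrier above 200 N), for 0.2 s.
At the end, for the whole second after the job is handed in: Carrier fully in (within 3 mm of the back stop), all six stoppers home (driven at least 4.5 of 6 mm), the plate's underside at least 3 mm above the seated stoppers (over 50.5 mm above the carrier's underside), wheel and carrier at rest, all released (all of step 1 and value of joint each of stopper_1, stopper_2, stopper_3, stopper_4, stopper_5, stopper_6 above 0.0045 m and z of plate in the frame of carrier above 0.0505 m and angular speed of wheel below 0.05 rad/s and linear speed of carrier below 0.01 m/s); the robot touches nothing.
It fails at once if the plate bears on the stoppers with more than 450 N: vials crack (contact force between plate and carrier above 450 N).
It fails at once if a bystander is moved by more than 20 mm (distance of any of capped_rack, tube_rack, stopper_jar, reagent, beaker, tip_box, tweezers, timer from where it was at the start of the episode above 0.02 m).
It also fails if it takes over 72 s, if anything falls off the work surface, if the arm or the gripper's body presses on something with over 40 N, if the wrist force passes 120 N, or if a joint passes its speed limit or range.

ROBOT

A 6-joint arm with a two-finger parallel gripper is mounted at the origin on the work surface. World frame = base frame: x ahead of the robot, y to its left, z up, the work surface at z = 0. Lengths are in m, angles in degrees, forces in N, time in s.
With the tool pointing down it reaches from about 0.325 to 0.75 m from the base axis. Payload 7.6 kg.
Tool frame: the origin (TCP) lies at the very end of the fingers, on their centre line; the grasp point (between the pads) lies 19 mm behind it (robot.pinch_z is the distance from the TCP to the grasp point, in m); z points along the fingers, y is the line along which they close (so a half turn about z gives the same grasp; the last joint's range is limited). The gripper opens to 85 mm and grips with 20 to 120 N. Pads are 22 mm wide; open, the fingers measure 114 mm over their backs; the gripper's body (76 mm by 85 mm) begins 54 mm behind the grasp point. The pads swing forward as they close: fully open they stand 13 mm farther back than shut.
Start: joints at [-74.559, 2.991, 80.254, -0, 96.75, -4.028], TCP at [0.175, -0.495, 0.231] pointing down, gripper open.
Joint ranges: [-166.34, 166.34], [-52.06, 124.39], [6.96, 135.62], [-60.46, 240.46], [14.63, 156.25], [-167.68, 167.68]. Speed limits (degrees/s): [147.25, 147.25, 172.46, 180, 180, 180].

INTERFACE

Orientations are given as a 3x3 rotation matrix whose columns are the frame's x, y, z axes.
In Python, from cell import robot, cams gives the robot as it stands. Calls block until the motion is done:
- robot.goto(position, orientation): joint-space move of the TCP to a pose.
- robot.move_linear(position, frame=None, rate=0.15): straight line of the TCP; frame=None keeps the orientation; rate is the mean speed in m/s.
- robot.move_j(angles): joint-space move.
- robot.open_jaws() and robot.grasp(grasp_force=None): open the fingers fully, or close them until they stop; grasp_force is the grip in N (None keeps the last).
- robot.sleep(seconds).
- robot.inverse_kinematics(position, orientation): joint angles nearest the present ones, or None.
- cams.capture(name): name is "scene" or "top" or "wrist"; returns the picture (420x560x3 uint8, red, green, blue); there is no depth.
- cams.camera_model(name): a dict with "fx", "fy", "cx", "cy" (pixels), "R" (3x3) and "t" (3): a world point X has camera coordinates R X + t; the wrist camera has in their place "mount" (4x4, takes a point from camera to tool coordinates, whose origin is the TCP and whose axes are the flange's). Camera axes: x right, y down, z forward; pixel columns grow to the right and rows downward; lengths in m; the calibration is good to about 2 mm. A picture is of the moment at which its call begins: read the wrist's pose just before it. camera_model takes no time and is no camera call.
A pose or a line that the arm cannot do raises robot.Unreachable and nothing moves.
- robot.close_job(): hands the job in; it is judged then, once.
Readings, each from a call of its own:
- robot.current_time_s(): time.
- robot.current_joints(): joint angles.
- robot.current_joint_vel(): joint speeds.
- robot.current_effort(): joint torques, N m.
- robot.current_eef_pos(): TCP position.
- robot.current_tcp_rot(): TCP orientation.
- robot.current_contact_force(): force on the tool from outside, world axes, zero at the start.
- robot.current_wrist_torque(): the same for the moment, N m.
- robot.current_gripper_width(): finger opening in m.
- robot.current_finger_force(): force on a finger pad.
Only numpy, scipy, OpenCV 4.12 (cv2) and the standard library are available. Lean on these libraries where they do the work, as an engineer would, in place of code of your own. Each camera call takes 0.05 s, during which the arm holds its last target. There are 200 camera calls.

## Working session

There is one attempt and no reset: what is moved stays moved. The work goes in short steps, each a Python script; the robot and the scene stay as the last script left them, time stands still between calls to the robot, and variables do not carry over. Pictures are saved under pics/ and viewed, at most 10 in all, crops included, and the job is handed in when it is done.

```bash
mkdir -p pics; ls; python3 - <<'E'
from cell import robot,cams
import cv2
for n in ("scene","top"):
    cv2.imwrite(f"pics/{n}0.png",cams.capture(n)[:,:,::-1]); m=cams.camera_model(n); print(n,m)
print(cams.camera_model("wrist"),robot.current_time_s(),robot.current_tcp_rot())
E
```

```text
pics
scene {'fx': 385.38742328472506, 'fy': 385.38742328472506, 'cx': 277.18056640218197, 'cy': 208.12608508660603, 'R': array([[ 0.84928938,  0.52774701, -0.01380711],
       [ 0.33796879, -0.56360397, -0.75374244],
       [-0.40556706,  0.63547907, -0.65702489]]), 't': array([-0.51602163, -0.05291101,  1.36557548])}
top {'fx': 406.59642659462594, 'fy': 406.59642659462594, 'cx': 280.99454390332903, 'cy': 204.16064406874108, 'R': array([[-0.00783004, -0.99978597, -0.01914937],
       [-0.98123752,  0.01137119, -0.19246723],
       [ 0.19264378,  0.01728305, -0.98111654]]), 't': array([0.04872864, 0.56730781, 1.4188496 ])}
{'fx': 290.1527731942197, 'fy': 290.1527731942197, 'cx': 281.11138338078706, 'cy': 208.9415550296937, 'mount': array([[ 8.13941094e-04, -9.45247111e-01, -3.26354465e-01,
         8.27114159e-02],
       [ 9.99999408e-01,  5.33729836e-04,  9.48153187e-04,
        -1.65286790e-03],
       [-7.22053945e-04, -3.26355044e-01,  9.45246986e-01,
        -1.42439255e-01],
       [ 0.00000000e+00,  0.00000000e+00,  0.00000000e+00,
         1.00000000e+00]])} 0.1 [[ 9.42825677e-01  3.33286102e-01 -3.41496895e-04]
 [ 3.33286254e-01 -9.42824731e-01  1.34142072e-03]
 [ 1.25105166e-04 -1.37854212e-03 -9.99999042e-01]]
```

View pics/top0.png

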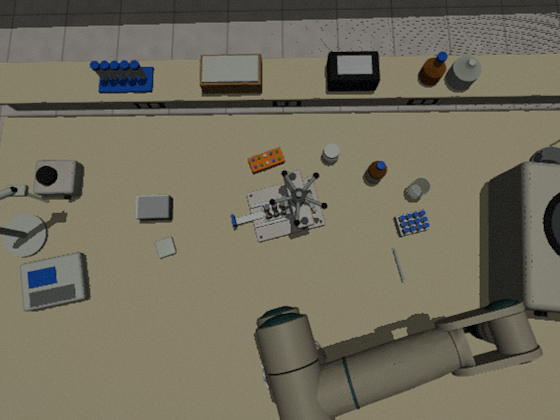

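View pics/scene0.png

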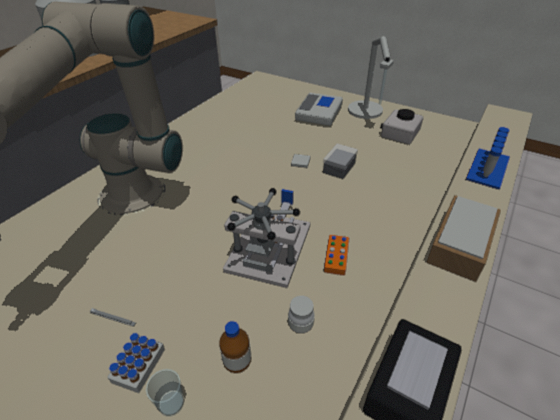

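Top view: the press and wheel hub are near (298,195), the balls surround it, and the blue handle is at about (235,220). The press is loaded from image-left, which is world +y. The scene view shows the same press at (268,235), with no bystander close to it except the orange tube rack.

```bash
cat > h.py <<'E'
import numpy as np, cv2
from scipy.optimize import least_squares
from cell import robot,cams
def ray(name,uv,pose=None):
    m=cams.camera_model(name); d=np.array([(uv[0]-m["cx"])/m["fx"],(uv[1]-m["cy"])/m["fy"],1])
    if name=="wrist":
        p,R=pose; M=m["mount"]; return p+R@M[:3,3], R@M[:3,:3]@d
    return -m["R"].T@m["t"], m["R"].T@d
def onz(name,uv,z,pose=None):
    o,d=ray(name,uv,pose); return o+d*(z-o[2])/d[2]
def pose(): return np.array(robot.current_eef_pos()),np.array(robot.current_tcp_rot())
def blobs(mask,lo,hi):
    n,l,s,c=cv2.connectedComponentsWithStats(mask.astype(np.uint8))
    return [(c[i],s[i]) for i in range(1,n) if lo<=s[i][4]<=hi]
def fitwheel(P,c0):
    P=np.array(P)[:,:2]
    best=None
    for a0 in np.radians(range(0,72,12)):
        def f(q):
            a=np.arctan2(P[:,1]-q[1],P[:,0]-q[0])-q[2]; k=np.round(a/np.radians(72))*np.radians(72)+q[2]
            return (P-q[:2]-.09*np.c_[np.cos(k),np.sin(k)]).ravel()
        r=least_squares(f,[*c0,a0],loss="soft_l1",f_scale=.003)
        if best is None or r.cost<best.cost: best=r
    return best.x,np.abs(best.fun).max()
def down(yaw):  # tool x at yaw, z down
    c,s=np.cos(yaw),np.sin(yaw); return np.array([[c,s,0],[s,-c,0],[0,0,-1.]])
E
python3 - <<'E'
from h import *
im=cams.capture("top").astype(int); r,g,b=im[...,0],im[...,1],im[...,2]
w=np.zeros(r.shape,bool); w[160:250,220:340]=1
for c,s in blobs(w&(b>r+40)&(b>g+30),8,500): print("blue",c,s,onz("top",c,.07))
bl=blobs(w&(im.max(2)<45),8,200)
for c,s in bl: print("dark",c,s,onz("top",c,.185))
cv2.imwrite("pics/topc.png",cv2.resize(im[150:255,215:345].astype(np.uint8)[:,:,::-1],None,fx=6,fy=6)[:600,:800])
E
```

```text
blue [233.03333333 219.66666667] [231 215   5  10  30] [0.51047251 0.21473801 0.07      ]
dark [284.         173.08695652] [282 171   5   6  23] [0.6483555  0.03004258 0.185     ]
dark [315.79166667 175.04166667] [313 173   6   6  24] [ 0.64019912 -0.07617885  0.185     ]
dark [293.375 200.   ] [292 195   4  10  16] [ 5.55887391e-01 -1.03177090e-04  1.85000000e-01]
dark [297.16666667 197.        ] [295 195   6   4  12] [ 0.5658803 -0.0127893  0.185    ]
dark [272.03846154 201.69230769] [270 199   5   6  26] [0.5510047  0.07050656 0.185     ]
dark [301.91666667 202.16666667] [300 200   5   5  12] [ 0.54825093 -0.02819212  0.185     ]
dark [323.72 205.16] [321 203   6   6  25] [ 0.53735774 -0.09976045  0.185     ]
dark [285.88571429 207.62857143] [279 204  14  10  35] [0.53050955 0.02491816 0.185     ]
dark [274.57894737 209.10526316] [272 207   6   5  19] [0.52598503 0.0622204  0.185     ]
dark [267.28571429 211.71428571] [264 210   7   5  14] [0.51752567 0.08628226 0.185     ]
dark [283.25  213.375] [281 212   5   3   8] [0.51139376 0.03377553 0.185     ]
dark [296.12121212 222.18181818] [293 219   7   7  33] [ 0.48169923 -0.00806764  0.185     ]
dark [235.    225.375] [233 225   5   2   8] [0.47327727 0.19218009 0.185     ]
dark [303.375  227.8125] [299 226   9   4  16] [ 0.46289669 -0.03143136  0.185     ]
```

View pics/topc.png

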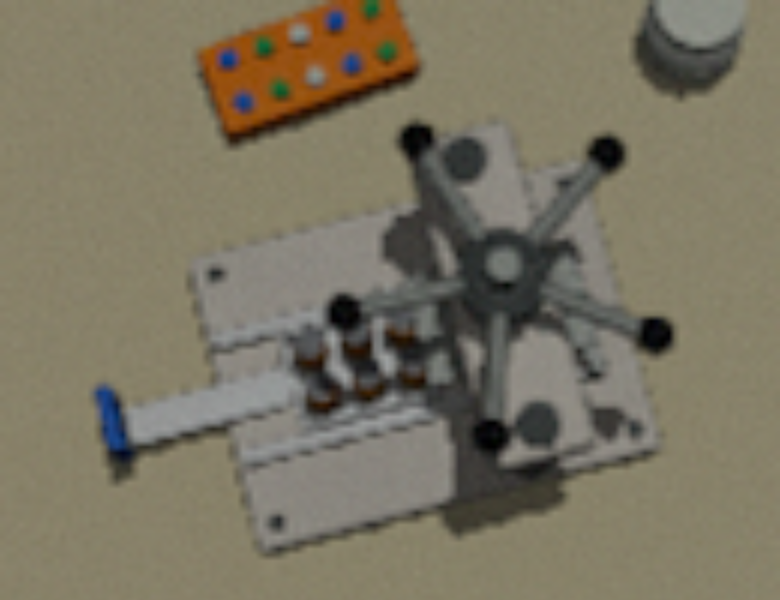

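The crop confirms the five balls at (284,173), (316,175), (272,202), (324,205) and (296,222), and the handle at (233,220). The wheel centre comes out at about (0.572, -0.017) and the press yaw at about 15°. I'll refine both with one wrist view from above.

```bash
python3 - <<'E'
from h import *
P=[onz("top",u,.185) for u in [(284,173.1),(315.8,175),(272,201.7),(323.7,205.2),(296.1,222.2)]]
print(fitwheel(P,[.57,-.017]))
yaw=np.radians(15); yd=np.array([-np.sin(yaw),np.cos(yaw)]); xd=np.array([np.cos(yaw),np.sin(yaw)])
# image columns (tool y) along press y
t=np.array([.572,-.017])+.09*yd-.02*xd
for R in (down(yaw),down(yaw+np.pi)):
    q=robot.inverse_kinematics([*t,.36],R); print(q)
robot.goto([*t,.36],down(yaw))
p=pose(); im=cams.capture("wrist"); np.savez("w.npz",p=p[0],R=p[1],im=im)
cv2.imwrite("pics/w1.png",im[:,:,::-1]); print(p,robot.current_time_s(),robot.current_contact_force())
E
```

```text
(array([ 0.57169791, -0.01665206,  0.54371891]), np.float64(0.0010497790115370047))
[ 3.00669617e+00  5.08101184e+00  6.34855465e+01 -2.54444375e-14
  1.11433442e+02  7.80066962e+01]
[ 3.00669617e+00  5.08101184e+00  6.34855465e+01 -2.54444375e-14
  1.11433442e+02 -1.01993304e+02]
(array([0.52945687, 0.06402717, 0.35975658]), array([[ 9.66207507e-01,  2.57765177e-01, -4.08720310e-04],
       [ 2.57765137e-01, -9.66207593e-01, -1.47431145e-04],
       [-4.32911282e-04,  3.70952318e-05, -9.99999906e-01]])) 2.6 [0.23492167 0.0651925  0.20193341]
```

View pics/w1.png

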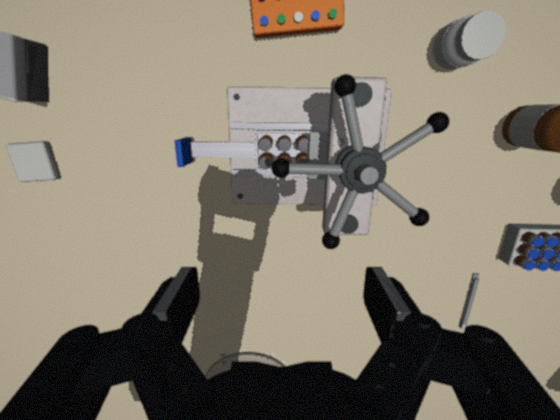

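The wrist view shows the balls at (345,86), (438,122), (281,168), (331,240) and (420,217). The blue handle is at about (184,151), and the fingers are below row 265. Next I'll fit these positions.

```bash
python3 - <<'E'
from h import *
d=np.load("w.npz"); ps=(d["p"],d["R"]); im=d["im"].astype(int); r,g,b=im[...,0],im[...,1],im[...,2]
w=np.zeros(r.shape,bool); w[70:256,165:450]=1
bl=[]
for u in [(345,86),(438,122),(281,168),(331,240),(420,217)]:
    m=np.zeros(r.shape,bool); m[u[1]-14:u[1]+14,u[0]-14:u[0]+14]=1
    c=max(blobs(m&(im.max(2)<40),30,500),key=lambda k:k[1][4]); bl.append(onz("wrist",c[0],.185,ps)); print(c[0],c[1][4])
x,e=fitwheel(bl,[.572,-.017]); print("wheel",x[:2],np.degrees(x[2])%72,e)
m=np.zeros(r.shape,bool); m[125:180,165:205]=1
mb=m&(b>r+40)&(b>g+25)
ys,xs=np.nonzero(mb); rect=cv2.minAreaRect(np.c_[xs,ys].astype(np.float32)); print(rect)
for row in range(136,168,3): print(row,[f"{im[row,c,2]}" if mb[row,c] else "." for c in range(172,196)])
# top outer edge: leftmost column per row
pts=[(xs[ys==k].min(),k) for k in range(ys.min()+2,ys.max()-1)]
E=np.array([onz("wrist",q,.075,ps) for q in pts]); v=np.polyfit(E[:,1]-E[:,1].mean(),E[:,0],1)
mid=E.mean(0); D=mid[:2]-x[:2]; print("mid",mid,"dist",np.hypot(*D),"yaw",np.degrees(np.arctan2(D[1],D[0]))-90)
l=np.linalg.svd(E[:,:2]-E[:,:2].mean(0))[2][0]; print("edge dir",np.degrees(np.arctan2(l[1],l[0])))
E
```

```text
[344.39002933  85.2111437 ] 341
[438.25547445 121.51824818] 274
[280.36758893 167.16205534] 253
[329.88068182 240.43181818] 176
[419.97252747 217.55494505] 182
wheel [ 0.57007998 -0.01666866] 31.246435106899433 0.0016757228108168348
((182.94248962402344, 152.45343017578125), (26.746965408325195, 14.865240097045898), 83.9909896850586)
136 ['.', '.', '.', '.', '.', '.', '.', '.', '.', '.', '.', '.', '.', '.', '.', '.', '.', '.', '.', '.', '.', '.', '.', '.']
139 ['.', '.', '.', '.', '.', '.', '.', '.', '.', '.', '.', '65', '64', '60', '60', '57', '56', '56', '.', '.', '.', '.', '.', '.']
142 ['.', '.', '.', '146', '155', '160', '161', '157', '128', '84', '58', '58', '.', '52', '54', '54', '55', '.', '.', '.', '.', '.', '.', '.']
145 ['.', '.', '.', '148', '154', '157', '162', '159', '143', '105', '66', '55', '57', '57', '55', '57', '55', '59', '.', '.', '.', '.', '.', '.']
148 ['.', '.', '.', '140', '153', '158', '157', '167', '149', '114', '72', '57', '56', '58', '59', '57', '57', '55', '.', '.', '.', '.', '.', '.']
151 ['.', '.', '.', '.', '146', '155', '162', '163', '158', '116', '7
[... 203 characters left out ...]
', '.', '.', '.']
157 ['.', '.', '.', '.', '.', '150', '157', '159', '161', '149', '115', '74', '54', '56', '58', '56', '55', '54', '55', '.', '.', '.', '.', '.']
160 ['.', '.', '.', '.', '.', '151', '156', '160', '162', '155', '124', '82', '62', '56', '57', '61', '59', '56', '52', '58', '.', '.', '.', '.']
163 ['.', '.', '.', '.', '.', '151', '155', '160', '162', '155', '141', '101', '65', '51', '.', '.', '.', '.', '.', '.', '.', '.', '.', '.']
166 ['.', '.', '.', '.', '.', '.', '146', '152', '152', '156', '148', '.', '.', '.', '.', '.', '.', '.', '.', '.', '.', '.', '.', '.']
mid [0.5108442  0.21899823 0.075     ] dist 0.24299745250623017 yaw 14.109227736986483
edge dir -165.36503313722602
```

```bash
cat >> h.py <<'E'
C=np.array([.571,-.0167]); YAW=np.radians(14.3); yd=np.array([-np.sin(YAW),np.cos(YAW)]); xd=np.array([np.cos(YAW),np.sin(YAW)])
def P(x,y,z): return np.array([*(C+x*xd+y*yd),z])
E
python3 - <<'E'
from h import *
a=np.radians(10); z=np.array([*(-yd*np.sin(a)),-np.cos(a)]); y=np.array([*xd,0]); R=np.c_[np.cross(y,z),y,z]
robot.grasp(40)
print("w",robot.current_gripper_width())
robot.goto(P(0,.30,.2),R); robot.move_linear(P(0,.285,.045)); 
f0=np.array(robot.current_contact_force()); print(robot.current_time_s(),f0)
yy=.262; robot.move_linear(P(0,yy,.045))
def f(): return float((np.array(robot.current_contact_force())-f0)[:2]@yd)
while yy>.160:
    yy-= .01 if yy>.185 else .002
    robot.move_linear(P(0,yy,.045),rate=.08 if yy>.18 else .03)
    F=f(); act=(np.array(robot.current_eef_pos())[:2]-C)@yd
    print(round(yy,4),round(act,4),round(F,1))
    if F>18: break
print(robot.current_time_s())
im=cams.capture("scene"); cv2.imwrite("pics/s2.png",cv2.resize(im[160:300,200:340,::-1],None,fx=4,fy=4))
E
```

```text
w 0.0004185968619660036
5.6 [ 0.85657525 -1.03210899  0.12839861]
0.252 0.2518 1.3
0.242 0.2418 0.4
0.232 0.2317 1.6
0.222 0.2218 2.0
0.212 0.2118 1.8
0.202 0.2018 1.5
0.192 0.1918 0.7
0.182 0.1818 1.9
0.18 0.1803 3.2
0.178 0.1782 4.3
0.176 0.1759 3.7
0.174 0.1738 3.0
0.172 0.1718 3.4
0.17 0.1698 4.1
0.168 0.1684 7.3
0.166 0.1682 14.2
0.164 0.168 21.2
10.35
```

View pics/s2.png

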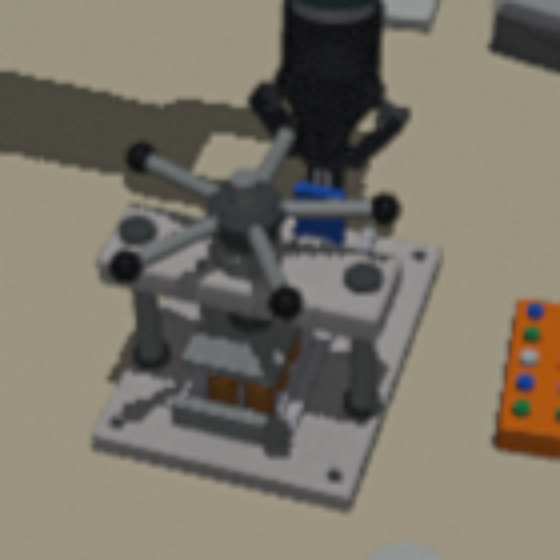

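The carrier is in: the force climbs against a hard stop at the expected position, and the picture shows the tray under the plate. Next I'll retreat and grip a spoke from above, so I can turn the wheel through about 300° in a single grip.

```bash
cat >> h.py <<'E'
RG=.065; ZG=.167
def G(deg,z=ZG): a=np.radians(deg); return np.array([C[0]+RG*np.cos(a),C[1]+RG*np.sin(a),z])
def turn_to(deg,rate=.06): robot.move_linear(G(deg),down(np.radians(deg)),rate=rate)
def moment(z0=(0,0,0,0)):
    F=np.array(robot.current_contact_force()); T=np.array(robot.current_wrist_torque()); p=np.array(robot.current_eef_pos())[:2]-C
    a=p[0]*(F[1]-z0[1])-p[1]*(F[0]-z0[0]); return a+T[2]-z0[3],a,T[2]-z0[3],F
def actual(): # tool x heading, deg
    R=np.array(robot.current_tcp_rot()); return np.degrees(np.arctan2(R[1,0],R[0,0]))%360
E
python3 - <<'E'
from h import *
robot.move_linear(P(0,.20,.06)); robot.move_linear(P(0,.24,.30),rate=.3); robot.open_jaws()
ang=247.2
q=robot.inverse_kinematics(G(ang,.27),down(np.radians(ang))); print("q start",np.round(q,1))
q=np.array(q)
if q[5]>0: q[5]-=360
if q[5]<-167: raise SystemExit("q6 range")
robot.move_j(q); print(robot.current_time_s(),robot.current_eef_pos(),actual())
robot.move_linear(G(ang),rate=.2)
F=np.array(robot.current_contact_force()); T=robot.current_wrist_torque(); print(F,T,robot.current_joints())
np.save("z0.npy",[*F,T[2]])
robot.grasp(60); print(robot.current_gripper_width(),robot.current_finger_force(),moment(np.load("z0.npy")),robot.current_time_s())
im=cams.capture("wrist"); cv2.imwrite("pics/w3.png",im[:,:,::-1])
E
```

```text
Traceback (most recent call last):
TypeError: unsupported operand type(s) for *: 'NoneType' and 'float'
```

```bash
python3 - <<'E'
from h import *
for base in (31.2,103.2,175.2,247.2,319.2):
  for o in (0,180):
    for z in (.27,ZG):
      q=robot.inverse_kinematics(G(base,z),down(np.radians(base+o))); print(base,o,z,None if q is None else np.round(q,1))
for a in range(247,-80,-15):
    q=robot.inverse_kinematics(G(a),down(np.radians(a))); print(a,None if q is None else np.round(q,1),end=" ")
E
```

```text
31.2 0 0.27 [ -1.8  19.6  57.   -0.  103.4  57. ]
31.2 0 0.167 [-1.8 20.9 67.  -0.  92.  57. ]
31.2 180 0.27 [  -1.8   19.6   57.    -0.   103.4 -123. ]
31.2 180 0.167 [  -1.8   20.9   67.    -0.    92.  -123. ]
103.2 0 0.27 [  1.    8.   70.5  -0.  101.5 -12.2]
103.2 0 0.167 [  1.    9.9  80.1  -0.   90.  -12.2]
103.2 180 0.27 None
103.2 180 0.167 None
175.2 0 0.27 [ -5.5  -0.4  79.3  -0.  101.1 -90.7]
175.2 0 0.167 [ -5.5   1.6  89.   -0.   89.4 -90.7]
175.2 180 0.27 [ -5.5  -0.4  79.3  -0.  101.1  89.3]
175.2 180 0.167 [-5.5  1.6 89.  -0.  89.4 89.3]
247.2 0 0.27 None
247.2 0 0.167 None
247.2 180 0.27 [-11.8   6.9  71.7  -0.  101.4  11. ]
247.2 180 0.167 [-11.8   8.8  81.4  -0.   89.8  11. ]
319.2 0 0.27 [ -8.8  18.9  57.8  -0.  103.2 122. ]
319.2 0 0.167 [ -8.8  20.3  67.8  -0.   91.9 122. ]
319.2 180 0.27 [ -8.8  18.9  57.8  -0.  103.2 -58. ]
319.2 180 0.167 [ -8.8  20.3  67.8  -0.   91.9 -58. ]
247 None 232 [ -11.2    6.3   84.1   -0.    89.6 -153.2] 217 [ -10.2    4.2   86.4   -0.    89.4 -137.2] 202 [  -8.7    2.6   88.    -0.    89.4 -120.7] 187 [  -7.     1.7   88.9   -0.    89.4 -104. ] 172 [ -5.    1.7  89.   -0.   89.4 -87. ] 157 [ -3.2   2.4  88.2  -0.   89.4 -70.2] 142 [ -1.5   3.9  86.7  -0.   89.4 -53.5] 127 [ -0.2   5.9  84.5  -0.   89.6 -37.2] 112 [  0.7   8.4  81.9  -0.   89.8 -21.3] 97 [ 1.1 11.  78.9 -0.  90.1 -5.9] 82 [ 1.1 13.7 75.8 -0.  90.5  9.1] 67 [ 0.6 16.3 72.8 -0.  91.  23.6] 52 [-0.2 18.5 70.  -0.  91.5 37.8] 37 [-1.3 20.4 67.8 -0.  91.9 51.7] 22 [-2.7 21.7 66.1 -0.  92.2 65.3] 7 [-4.1 22.4 65.2 -0.  92.4 78.9] -8 [-5.6 22.4 65.2 -0.  92.4 92.4] -23 [ -7.2  21.8  65.9  -0.   92.3 105.8] -38 [ -8.6  20.6  67.5  -0.   91.9 119.4] -53 [ -9.9  18.8  69.6  -0.   91.5 133.1] -68 [-10.9  16.6  72.3  -0.   91.  147.1]
```

```bash
cat >> h.py <<'E'
def D(deg,o=180): return down(np.radians(deg+o))
def turn_to(deg,rate=.06): robot.move_linear(G(deg),D(deg),rate=rate)
E
python3 - <<'E'
from h import *
ang=31.2
robot.goto(G(ang,.27),D(ang)); print(robot.current_time_s(),robot.current_eef_pos(),robot.current_joints())
robot.move_linear(G(ang),rate=.2)
F=np.array(robot.current_contact_force()); T=robot.current_wrist_torque(); print(F,T,robot.current_eef_pos())
np.save("z0.npy",[*F,T[2]])
robot.grasp(60); print(robot.current_gripper_width(),robot.current_finger_force(),moment(np.load("z0.npy")),robot.current_time_s())
im=cams.capture("wrist"); cv2.imwrite("pics/w3.png",im[:,:,::-1])
E
```

```text
14.5083 [0.62655584 0.01732898 0.27008899] [-1.79280864e+00  1.95884904e+01  5.70204918e+01  4.72647968e-03
  1.03387216e+02 -1.22991181e+02]
[0.03511724 0.62342739 0.52570213] [-0.01397258 -0.02540899 -0.00188319] [0.62713688 0.0171202  0.16860979]
0.010059818918456502 58.43209505081177 (np.float64(-0.024674172708140044), np.float64(-0.1526869712801927), np.float64(0.12801279857205267), array([ 0.65464783, -1.74133565,  1.16233313])) 15.8583
```

View pics/w3.png

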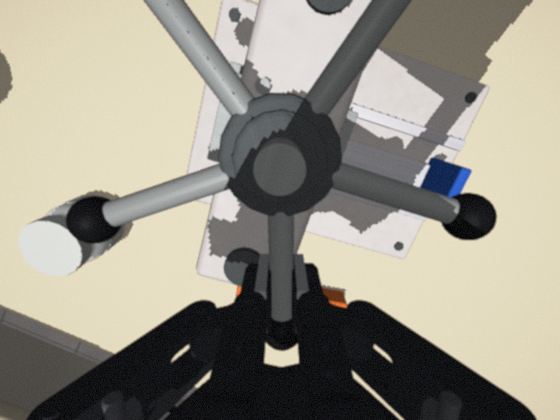

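The wrist view shows the spoke held centrally between the pads at about (282,275), with the hub at (280,160). Now I'll turn clockwise while watching the moment.

```bash
cat > turn.py <<'E'
from h import *
import sys
z0=np.load("z0.npy"); ang=float(sys.argv[1]); end=float(sys.argv[2]); big=float(sys.argv[3])
i=0; M=0; log=[]
while ang>end:
    st=big if M<.36 else (2 if M<.68 else .7)
    ang-=st; turn_to(ang,.08 if st>2 else .05)
    m=moment(z0); M=m[0]; i+=1; log.append((ang,M))
    if i%3==0 or M>.65: print(round(ang,1),"M %.2f F %.2f T %.2f"%m[:3],"Fz %.1f"%m[3][2], "act",round((actual()-180+180)%360-180,1))
    if M>1.02: break
print("end",ang,M,robot.current_time_s(),robot.current_joints()[5])
E
python3 turn.py 31.2 -30 8
```

```text
7.2 M -0.25 F -0.32 T 0.08 Fz 2.2 act 7.4
-16.8 M -0.32 F -0.21 T -0.11 Fz 1.8 act -16.6
end -32.8 -0.18017487481283 18.2417 -65.54365524844424
```

```bash
python3 - <<'E'
from h import *
z0=np.load("z0.npy")
def s(t):
    m=moment(z0); print(t,"M %.2f a %.2f T %.2f"%m[:3],np.round(m[3],1),"w",round(robot.current_gripper_width(),4),np.round(np.array(robot.current_eef_pos())-C.tolist().__add__([0]),4),round(actual(),1))
s("a"); robot.sleep(.3); s("b")
a=-32.8
for d in (2,2,2,2,2,2): 
    a-=d; turn_to(a,.02); s(a)
cv2.imwrite("pics/w4.png",cams.capture("wrist")[:,:,::-1])
E
```

```text
a M -0.18 a -0.08 T -0.10 [ 5.8 -4.6  1.6] w 0.0099 [ 0.0551 -0.0355  0.1674] 147.4
b M -0.15 a -0.08 T -0.07 [ 4.6 -3.8  1.5] w 0.0098 [ 0.0551 -0.0355  0.1674] 147.5
-34.8 M 0.06 a 0.07 T -0.01 [ 8.  -3.5  1.7] w 0.0102 [ 0.0542 -0.0369  0.1674] 145.5
-36.8 M 0.18 a 0.14 T 0.04 [ 9.  -3.3  1.7] w 0.0098 [ 0.053  -0.0386  0.1674] 143.5
-38.8 M 0.23 a 0.20 T 0.04 [ 8.6 -2.3  1.2] w 0.0099 [ 0.0516 -0.0404  0.1674] 141.5
-40.8 M 0.27 a 0.21 T 0.06 [ 7.9 -1.8  0. ] w 0.0102 [ 0.0502 -0.0422  0.1674] 139.5
-42.8 M 0.22 a 0.24 T -0.02 [ 8.9 -2.5  0.2] w 0.0099 [ 0.0487 -0.0439  0.1674] 137.5
-44.8 M 0.20 a 0.16 T 0.04 [ 8.  -3.6  1.1] w 0.0098 [ 0.0471 -0.0455  0.1674] 135.5
```

View pics/w4.png

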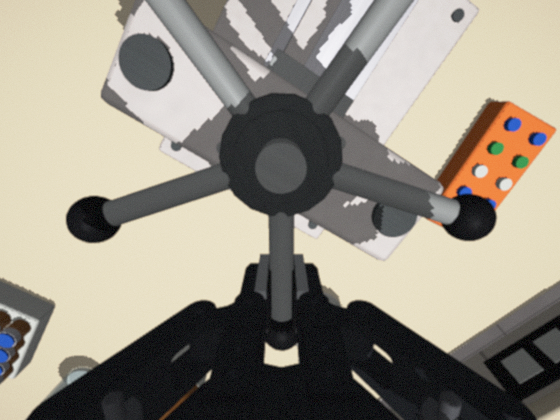

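The spoke is still held square, and slow steps read the true free moment of 0.25 N m. The negative values earlier were the wheel's inertia while braking. I'll continue in slower steps.

```bash
sed -i 's/ang-=st; .*/ang-=st; turn_to(ang,.05 if st>2 else .03)/; s/i%3==0/i%4==0/' turn.py; python3 turn.py -44.8 -105 4
```

```text
-60.8 M 0.01 F 0.19 T -0.18 Fz 1.5 act -60.6
-76.8 M 0.07 F 0.23 T -0.16 Fz 2.1 act -76.6
-92.8 M -0.01 F 0.21 T -0.22 Fz 1.6 act -92.6
-108.8 M -0.01 F 0.32 T -0.33 Fz 1.0 act -108.6
end -108.8 -0.012376707534225097 24.1917 6.68099188433308
```

```bash
python3 - <<'E'
from h import *
z0=np.load("z0.npy")
a=-108.8
for d in (2,2,2,2,2,2): 
    a-=d; turn_to(a,.02); m=moment(z0); print(a,"M %.2f a %.2f T %.2f"%m[:3],np.round(m[3],1),round(actual(),1))
robot.sleep(.2);m=moment(z0); print("M %.2f a %.2f T %.2f"%m[:3],robot.current_time_s(), robot.current_wrist_torque())
im=cams.capture("scene"); cv2.imwrite("pics/s5.png",cv2.resize(im[160:300,200:340,::-1],None,fx=4,fy=4))
E
```

```text
-110.8 M 0.30 a 0.53 T -0.24 [ 7.1 -4.1  1.7] 69.5
-112.8 M 0.12 a 0.37 T -0.24 [ 4.8 -2.7  0.9] 67.5
-114.8 M 0.29 a 0.51 T -0.22 [ 6.9 -3.2  1.5] 65.5
-116.8 M 0.24 a 0.45 T -0.21 [ 6.3 -2.5  0.9] 63.5
-118.8 M 0.26 a 0.48 T -0.22 [ 5.7 -4.5  1.8] 61.5
-120.8 M 0.23 a 0.48 T -0.25 [ 5.9 -4.1  0.3] 59.5
M 0.19 a 0.45 T -0.26 25.9917 [-0.52581203 -0.98751065 -0.26480752]
```

View pics/s5.png

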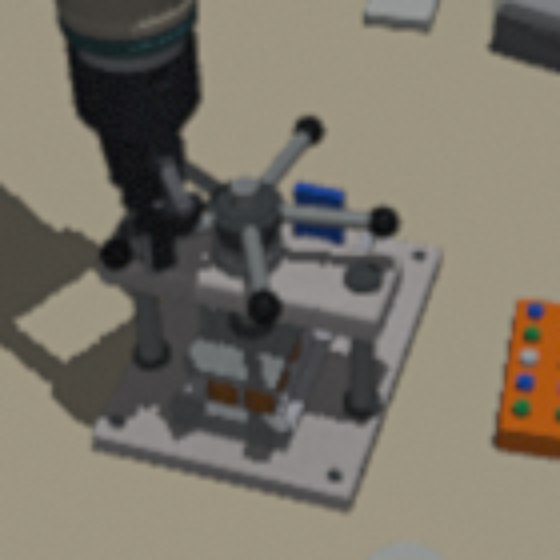

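```bash
sed -i 's/turn_to(ang,.*/turn_to(ang,.025)/; s/i%4==0/i%2==0/' turn.py; python3 turn.py -120.8 -165 3
```

```text
-126.8 M 0.16 F 0.45 T -0.29 Fz 0.7 act -126.5
-132.8 M 0.23 F 0.49 T -0.26 Fz 0.9 act -132.5
-138.8 M 0.19 F 0.46 T -0.28 Fz 0.4 act -138.5
-144.8 M 0.20 F 0.46 T -0.26 Fz 1.2 act -144.5
-150.8 M 0.16 F 0.42 T -0.26 Fz 0.1 act -150.5
-156.8 M 0.44 F 0.57 T -0.13 Fz -1.2 act -156.5
-160.8 M 0.62 F 0.70 T -0.08 Fz -1.8 act -160.5
-162.8 M 0.76 F 0.72 T 0.04 Fz -1.3 act -162.6
-163.5 M 0.92 F 0.81 T 0.11 Fz -1.8 act -163.3
-164.2 M 0.98 F 0.89 T 0.09 Fz -1.6 act -164.0
-164.9 M 0.99 F 0.87 T 0.13 Fz -2.1 act -164.7
-165.6 M 1.02 F 0.86 T 0.16 Fz -2.0 act -165.4
end -165.59999999999997 1.0226715090209493 31.1917 67.4671160859695
```

The moment is near 1.0, but the z-torque share looks as if it may have a bias. I'll release, read the zero in this orientation, find the spoke, regrip and tighten again with a clean zero.

```bash
python3 - <<'E'
from h import *
z0=np.load("z0.npy"); robot.sleep(.25); m=moment(z0); print("hold M %.2f a %.2f T %.2f"%m[:3],m[3])
robot.open_jaws(); robot.sleep(.1)
Z=[moment() for _ in range(1)]
F=np.array(robot.current_contact_force()); T=robot.current_wrist_torque(); print("zero",F,T, "old",z0)
np.save("z1.npy",[*F,T[2]])
p=pose(); im=cams.capture("wrist"); np.savez("w5.npz",p=p[0],R=p[1],im=im); cv2.imwrite("pics/w5.png",im[:,:,::-1]); print(robot.current_time_s(),p)
E
```

```text
hold M 1.07 a 0.91 T 0.16 [ 12.2138838  -10.71873334  -2.2911199 ]
zero [-0.32431984 -0.47618967  0.29085952] [-0.02240834 -0.01775881  0.0106224 ] old [ 0.03511724  0.62342739  0.52570213 -0.00188319]
32.3083 (array([ 0.5080218 , -0.03283966,  0.16700192]), array([[ 9.68534308e-01,  2.48880079e-01, -3.81966954e-05],
       [ 2.48880080e-01, -9.68534308e-01,  2.93281594e-05],
       [-2.96956153e-05, -3.79117252e-05, -9.99999999e-01]]))
```

View pics/w5.png

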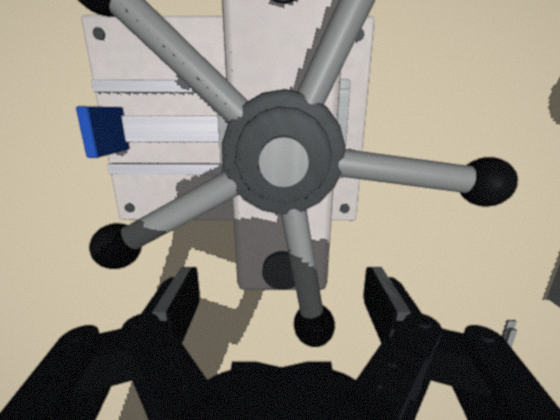

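The zero is unbiased, so 1.07 N m was real. The wheel sprang back a few degrees: its ball is now at (314,326) and the hub at (284,152). I'll refit the wheel centre and angle from the balls at (114,246), (489,181) and (314,326), then regrip.

```bash
python3 - <<'E'
from h import *
d=np.load("w5.npz"); ps=(d["p"],d["R"])
B=[onz("wrist",u,.185,ps)[:2] for u in [(114,246),(489,181),(314,326)]]
x,e=fitwheel(B,C); print(x[:2],np.degrees(x[2])%72,e,"hub",onz("wrist",(284,161),.213,ps))
b=B[2]-x[:2]; print("spoke",np.degrees(np.arctan2(b[1],b[0])), "phase expected",(-165.6)%72)
E
```

```text
[ 0.5696273  -0.01659297] 60.90393134556748 0.0011694437776976346 hub [ 0.5719774  -0.01591865  0.213     ]
spoke -155.18809979403233 phase expected 50.400000000000006
```

```bash
cat > t2.py <<'E'
from h import *
a=-155.2; z0=np.load("z1.npy")
turn_to(a,.05); robot.grasp(60); m=moment(z0); print("grip M %.2f a %.2f T %.2f"%m[:3],robot.current_gripper_width())
while a>-172:
    a-=1.5 if m[0]<.6 else .7
    turn_to(a,.025); m=moment(z0); print(round(a,1),"M %.2f a %.2f T %.2f"%m[:3])
    if m[0]>1.0: break
robot.sleep(.3); m=moment(z0); print("hold M %.2f"%m[0],robot.current_time_s())
E
python3 t2.py
```

```text
grip M 0.12 a 0.12 T -0.01 0.009888408197492064
-156.7 M 0.34 a 0.35 T -0.01
-158.2 M 0.37 a 0.35 T 0.01
-159.7 M 0.46 a 0.37 T 0.09
-161.2 M 0.63 a 0.50 T 0.14
-161.9 M 0.70 a 0.52 T 0.19
-162.6 M 0.90 a 0.63 T 0.27
-163.3 M 0.87 a 0.63 T 0.24
-164.0 M 0.87 a 0.63 T 0.24
-164.7 M 0.92 a 0.66 T 0.26
-165.4 M 0.96 a 0.66 T 0.30
-166.1 M 1.08 a 0.73 T 0.35
hold M 1.04 36.425
```

The regrip gave a clean, repeatable climb to 1.04 N m, held for 0.3 s. Now I'll back off 125° (about 5.5 mm), release and lift.

```bash
python3 - <<'E'
from h import *
z0=np.load("z1.npy"); a=-166.1
while a<-41:
    a+=6; turn_to(a,.06)
robot.sleep(.3); m=moment(z0); print("M %.2f a %.2f T %.2f"%m[:3],robot.current_time_s(),a)
robot.open_jaws(); robot.sleep(.2)
robot.move_linear(G(a,.30),rate=.15); robot.sleep(.3)
yaw=YAW; t=C+.09*yd-.02*xd; robot.goto([*t,.36],down(yaw)); robot.sleep(.2)
p=pose(); im=cams.capture("wrist"); np.savez("w6.npz",p=p[0],R=p[1],im=im)
s=cams.capture("scene"); s=cv2.resize(s[160:300,200:340,::-1],None,fx=3,fy=3)
cv2.imwrite("pics/f.png",np.hstack([im[:,:400,::-1],s[:420,:400]])); print(robot.current_time_s())
I=im.astype(int); r,g,b=I[...,0],I[...,1],I[...,2]
mb=(b>r+60)&(b>g+40)&(b>125); mb[:, :150]=0; mb[:,300:]=0; mb[:110]=0; mb[200:]=0
for c,st in blobs(mb,20,600): q=onz("wrist",c,.075,p); print(c,st,"handle y in press",(q[:2]-C)@yd)
E
```

```text
M 0.22 a 0.10 T 0.12 42.325 -40.099999999999994
46.9333
[237.88435374 153.70748299] [235 141   7  27 147] handle y in press 0.15424177216644813
```

View pics/f.png

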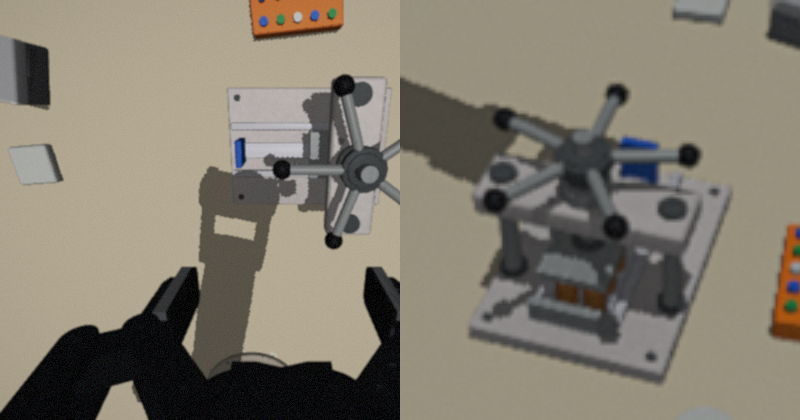

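The final view shows the handle at (238,154), which puts the carrier at about y = -1 mm, fully in. The wheel phase matches a 126° back-off, about 5 mm of clearance. The arm is clear, so I'm handing in.

```bash
python3 -c "
from cell import robot
print(robot.close_job())"
```

```text
the job is handed in; nothing more can be done
None
```

I handed the job in at about 47 s, with no verdict returned: the carrier is against the stop, the wheel was tightened to about 1.05 N m, then backed off 126° (about 5 mm of plate clearance by calculation). Stopper depth was inferred from the wheel's travel and steep climb, not seen.

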